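Rock the angle gauge on the stud and hold it on its mark

ROBOT

A 6-joint arm with a two-finger parallel gripper is mounted at the origin on a cart in front of the work surface, level with it; the furniture and walls round the work are solid. World frame = base frame: x ahead of the robot, y to its left, z up, the work surface at z = 0. Lengths are in mm, angles in rad, forces in N, time in s.
With the tool pointing down it reaches from about 275 to 725 mm from the base axis. Payload 15.9 kg.
Tool frame: the origin (TCP) lies midway between the tips of the shut fingers; the grasp point (between the pads) lies 19 mm behind it; z points along the fingers, y is the line along which they close (so a half turn about z gives the same grasp; the last joint's range is limited). The gripper opens to 85 mm and grips with 20 to 120 N. Pads are 22 mm wide; open, the fingers measure 114 mm over their backs; the gripper's body (76 mm by 85 mm) begins 54 mm behind the grasp point. The pads swing forward as they close: fully open they stand 13 mm farther back than shut.
Start: joints at [-1.109, 0.213, -0.034, 1.323, 0, 1.571], TCP at [222.772, -447.614, 231.306] pointing down, gripper open.
Joint ranges: [-2.98, 2.98], [-0.74, 1.72], [-1.14, 1.35], [-2.1, 2.04], [-1.57, 1.44], [-3.14, 3.14]. Speed limits (rad/s): [1.89, 1.89, 2.39, 2.57, 3.14, 3.14].

INTERFACE

Orientations are given as a rotation vector (axis times angle).
In Python, from cell import env gives the robot as it stands. The module is installed in compiled form; this text tells all that it offers. Calls block until the motion is done:
- env.goto(position, orientation): joint-space move of the TCP to a pose.
- env.movel(position, frame=None, speed=150, until_force=None): straight line of the TCP; frame=None keeps the orientation; speed is the mean speed in mm/s. With until_force (N) it stops when the force on the tool has changed by that much, and returns True; else False.
- env.goto_joints(angles): joint-space move.
- env.set_gripper(opening, newtons=None): finger opening in mm; newtons is the grip in N (None keeps the last); returns when the fingers have stopped.
- env.wait(seconds).
- env.ik(position, orientation): joint angles nearest the present ones, or None.
- env.capture(name): name is "scene" or "side" or "wrist"; returns the picture (384x512x3 uint8, red, green, blue); there is no depth.
- env.camera_params(name): a dict with "mtx" (3x3 intrinsics, pixels), "position" and "orientation" of the camera in the world. Camera axes: x right, y down, z forward; pixel columns grow to the right and rows downward; lengths in mm; the calibration is good to about 2 mm. A picture is of the moment at which its call begins: read the wrist's pose just before it. camera_params takes no time and is no camera call; for the wrist camera it gives the pose at the moment of the call.
A pose or a line that the arm cannot do raises env.PlanningError and nothing moves.
- env.close_job(): hands the job in; it is judged then, once.
Trained networks look in the newest picture that a camera, given by its name, has taken for a name from the list of things; names that differ only in an ending like _2 or _b are one class to them, and where a whole thing is asked for, a point or a joint stands for the part that bears it (a point fixed in the world has none). Each returns a list of dicts, best first, with "conf" (0 to 1); they miss things now and then, are a little off and sometimes report something else, mostly with a low value. They report only what shows in the picture. A call takes as long as a camera call. They do not tell look-alikes from the thing itself.
- env.find_in(camera, query): "extent" ([left, top, width, height] as shares, 0 to 1, of the picture: columns of its width, rows of its height, round what is visible of it).
- env.trace(camera, query): "pixels" (384x512 bool, what is visible of it) and "extent" ([left, top, width, height] as shares, 0 to 1, of the picture: columns of its width, rows of its height, round what is visible of it).
Readings, each from a call of its own:
- env.current_t(): time.
- env.current_joint_positions(): joint angles.
- env.current_qd(): joint speeds.
- env.current_joint_torque(): joint torques, N m.
- env.current_eef_pos(): TCP position.
- env.current_orientation(): TCP orientation.
- env.current_force(): force on the tool from outside, world axes, zero at the start.
- env.current_wrist_torque(): the same for the moment, N m.
- env.current_grip_width(): finger opening in mm.
- env.current_grip_force(): force on a finger pad.
Only numpy, scipy, OpenCV 4.12 (cv2) and the standard library are available. Lean on these libraries where they do the work, as an engineer would, in place of code of your own. Each camera call takes 0.05 s, during which the arm holds its last target. There are 200 camera calls.

TASK

I want to scribe an angle on the joist offcut: pick up the pendulum angle gauge and set the middle of its foot on the middle of the rounded rib of the offcut, square across the rib and first about level, pausing there a moment. Then rock it over on the rib towards the side where the small mark on the dial's rim is, until the hanging pointer settles on that mark, and finish while holding it like that, gripped, bearing on the rib and at rest: do not let go. Leave the tape roll, the timer and the beaker where they are.

Things in the scene. Friction and masses are not known exactly. Their poses are not given: they have to be found in the camera images.
- gauge_grip (a point): Middle of the angle gauge's black square handle (24 x 24 mm; its top 22 mm above this point, the dial's top edge 22 mm below it), 138 mm above the gauge's underside. Axes: x from the dial face to the back (the white dial faces -x, towards the robot), y to the left seen from the robot, z up. The gauge weighs 0.3 to 0.5 kg.
- angle_gauge: The gauge: an aluminium foot bar 50 (x) x 100 (y) x 14 mm, flat below; on it an upright round dial housing 100 mm across, centre 66 mm above the underside, 31 mm thick with its rim; then the handle. Stands upright on the table. Origin at the centre of the flat underside, axes as for gauge_grip.
- pointer (a joint): Angle (rad) of the dark pendulum pointer hanging from the dial's centre; 0 = straight at the foot, as when the gauge is level. It always settles plumb, after swinging about a second, so it reads the lean: positive when the gauge's top leans to the robot's right (-y), i.e. the gauge is turned right-handed about its own +x by this angle.
- mark (a joint): Angle (rad), on the pointer's scale, of the mark: a dark 5 mm wide block on the dial's lower rim, right of its lowest point as seen from the robot. Between 0.15 and 0.25, set anew at each start, and it stays there. The pointer is on the mark when pointer equals mark.
- pointer_tip (a point): The lower tip of the pointer, 42 mm from the dial's centre.
- mark_point (a point): The inner end of the mark, 42 mm from the dial's centre; the pointer's tip lies on it when the reading is right.
- stud: The joist offcut: a light wooden block 60 (x) x 200 (y) x 45 mm high, screwed fast to the table, with a round-topped wooden rib 24 mm wide and 24 mm high across the middle of its top, along the block's x for its full 60 mm. Origin at the centre of its underside, z up. Turned up to 0.3 rad either way.
- rib_top (a point): Middle of the rib's crest, 69 mm above the table. The rounded top has a radius of 12 mm about a line along the stud's x, 12 mm below this point. A gauge centred here can lean about 0.4 rad before the end of its foot meets the block; left alone it topples.
- tape_roll: a roll of beige tape lying flat, 98 mm across and 25 mm high; origin at the centre of its underside. Bystander.
- kitchen_timer: a round wind-up timer, 64 mm across and 49 mm high; origin at the centre of its underside. Bystander.
- beaker: a white measuring beaker with a whisk and spoons in it, 85 mm across, 184 mm high with contents; origin at the centre of its underside. Bystander.
Not all that is in view belongs to the job. What is meant by the angle_gauge is not yellow, and is the smaller of those in its own colour.

How it is judged:
By the outcome, as a careful person would: the job done as asked, in the order asked, and still so for the second after the job is handed in, while the arm keeps its last pose, push and grip.
It also fails if it takes over 38 s, if anything falls off the work surface, if the arm or the gripper's body presses on something with over 40 N, if the wrist force passes 120 N, or if a joint passes its speed limit or range.

## Working session

There is one attempt and no reset: what is moved stays moved. The work goes in short steps, each a Python script; the robot and the scene stay as the last script left them, time stands still between calls to the robot, and variables do not carry over. Pictures are saved under pics/ and viewed, at most 10 in all, crops included, and the job is handed in when it is done.

```bash
mkdir -p pics; ls
python3 - <<'E'
from cell import env
import cv2,numpy as np
ims=[]
for c in("scene","side"):
    im=env.capture(c);cv2.imwrite(f"pics/{c}0.png",im[...,::-1]);ims.append(im)
    p=env.camera_params(c);print(c,p["mtx"].tolist(),p["position"],p["orientation"])
    for q in("angle_gauge","gauge_grip","stud","tape_roll","kitchen_timer","beaker","mark","pointer"):
        print(q,[(round(d["conf"],2),(np.array(d["extent"])*[512,384,512,384]).round(1).tolist()) for d in env.find_in(c,q)])
cv2.imwrite("pics/both.png",cv2.resize(np.vstack(ims)[...,::-1],None,fx=.78,fy=.78))
print(env.current_t(),env.current_orientation())
E
```

```text
pics
scene [[378.19637941803205, 0.0, 255.5511521346729], [0.0, 378.19637941803205, 195.24372575121123], [0.0, 0.0, 1.0]] [1001.37355624  472.8677585  1058.5073627 ] [-1.2804215  -2.5209076   0.66969678]
angle_gauge [(0.94, [226.0, 121.7, 38.7, 53.3]), (0.92, [181.0, 139.5, 33.2, 42.4]), (0.88, [293.4, 163.3, 36.9, 38.5])]
gauge_grip [(0.9, [293.1, 162.4, 37.4, 40.5]), (0.87, [227.3, 122.4, 40.0, 50.0]), (0.8, [179.8, 135.9, 34.6, 45.5])]
stud [(0.67, [239.3, 206.4, 68.2, 40.5])]
tape_roll [(0.76, [167.4, 202.5, 34.1, 30.6])]
kitchen_timer [(0.84, [352.4, 208.3, 17.5, 23.6])]
beaker [(0.66, [253.8, 247.3, 32.2, 35.3])]
mark []
pointer [(0.22, [351.0, 209.9, 19.7, 20.0])]
side [[418.97505922958015, 0.0, 251.51706152299036], [0.0, 418.97505922958015, 194.55591348899665], [0.0, 0.0, 1.0]] [1083.84287332 -293.11514812  919.69776805] [-2.2494029  -1.00358802  0.3725648 ]
angle_gauge [(0.93, [154.8, 166.4, 41.8, 77.3]), (0.85, [219.6, 133.9, 30.3, 54.2]), (0.83, [137.7, 232.5, 47.1, 62.8])]
gauge_grip [(0.66, [155.8, 168.1, 35.5, 74.1]), (0.66, [223.8, 133.3, 26.2, 54.1]), (0.62, [137.4, 233.0, 48.6, 64.0])]
stud [(0.97, [238.9, 178.8, 59.5, 61.5])]
tape_roll [(0.83, [210.8, 276.7, 40.3, 38.6])]
kitchen_timer [(0.93, [267.3, 134.8, 20.5, 20.5])]
beaker [(0.77, [305.1, 176.8, 36.0, 56.8])]
mark [(0.52, [136.9, 233.6, 51.9, 64.0])]
pointer [(0.19, [209.5, 274.3, 43.1, 43.7])]
0.9 [3.05814514e+00 7.19008887e-01 6.94709688e-05]
```

View pics/scene0.png

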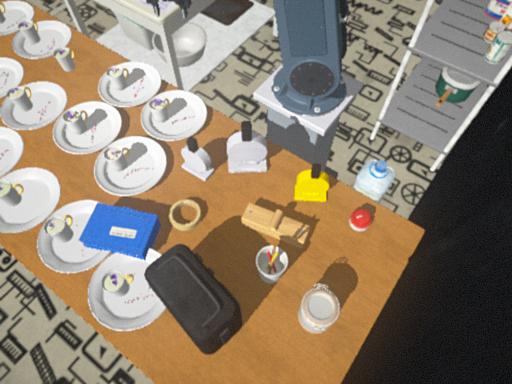

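View pics/side0.png

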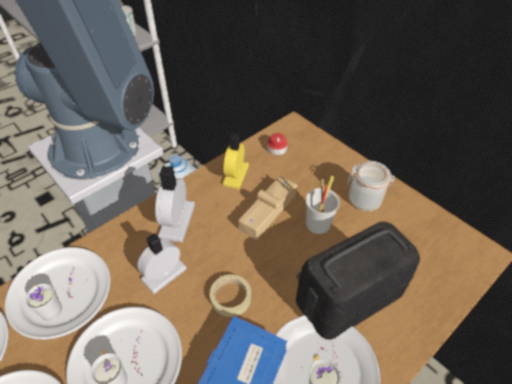

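The scene picture shows three lookalikes: a yellow gauge at (312,185), a large white one at (247,150) and a smaller white one at (198,158). In the side picture they are at (234,163), (174,203) and (160,262). By the description I choose the smaller white one. Next I triangulate and check it in a close crop.

```bash
cat > h.py <<'E'
from cell import env
import cv2,numpy as np
from scipy.spatial.transform import Rotation as R
def ray(c,px,p=None):
    p=p or env.camera_params(c)
    d=R.from_rotvec(p["orientation"]).apply(np.linalg.solve(p["mtx"],[px[0],px[1],1]))
    return np.array(p["position"]),d/np.linalg.norm(d)
def tri(*rs):
    A=sum(np.eye(3)-np.outer(d,d) for o,d in rs);b=sum((np.eye(3)-np.outer(d,d))@o for o,d in rs)
    X=np.linalg.solve(A,b);return X,[np.linalg.norm(np.cross(X-o,d)) for o,d in rs]
def onz(c,px,z,p=None):
    o,d=ray(c,px,p);return o+d*(z-o[2])/d[2]
def proj(c,X,p=None):
    p=p or env.camera_params(c)
    q=R.from_rotvec(p["orientation"]).inv().apply(np.atleast_2d(X)-p["position"])@np.array(p["mtx"]).T
    return q[:,:2]/q[:,2:]
E
python3 - <<'E'
from h import *
for n,a,b in(("small handle",(193.5,145),(154.5,243)),("large handle",(247,131),(168,178)),("yellow",(315.5,171),(235,142))):
    print(n,tri(ray("scene",a),ray("side",b)))
for n,q in(("stud",45),("tape_roll",12),("kitchen_timer",24),("beaker",90)):
    px=[]
    for c in("scene","side"):
        if n=="stud":env.capture(c)
        r=env.trace(c,n)
        if r:
            m=r[0]["pixels"];ys,xs=np.nonzero(m);px.append(ray(c,(xs.mean(),ys.mean())))
    print(n,tri(*px))
a=cv2.imread("pics/scene0.png")[110:260,160:340];b=cv2.imread("pics/side0.png")[120:320,120:320]
cv2.imwrite("pics/crop.png",np.hstack([cv2.resize(a,(480,400),interpolation=2),cv2.resize(b,(320,400)[::1] and (320,400),interpolation=2)]))
E
```

```text
small handle (array([538.99781266, -96.03334473, 131.91148445]), [np.float64(0.7477957905512504), np.float64(0.7477957905512327)])
large handle (array([426.41757645,  24.37199899, 172.65830533]), [np.float64(0.4290782626196019), np.float64(0.42907826261951354)])
yellow (array([404.5036748 , 256.54081652, 136.41621073]), [np.float64(0.691327494148783), np.float64(0.6913274941487279)])
stud (array([565.52223615, 231.48335598,  16.41973705]), [np.float64(0.12811332295487257), np.float64(0.1281133229547841)])
tape_roll (array([700.86629176, -15.10834782,  11.36949366]), [np.float64(1.0694904195497652), np.float64(1.0694904195498898)])
kitchen_timer (array([400.33947218, 431.40572815,  19.59529882]), [np.float64(1.2246609753710553), np.float64(1.22466097537089)])
beaker (array([691.91374568, 302.23709229,  71.31902661]), [np.float64(1.5728334344929553), np.float64(1.5728334344930244)])
```

View pics/crop.png

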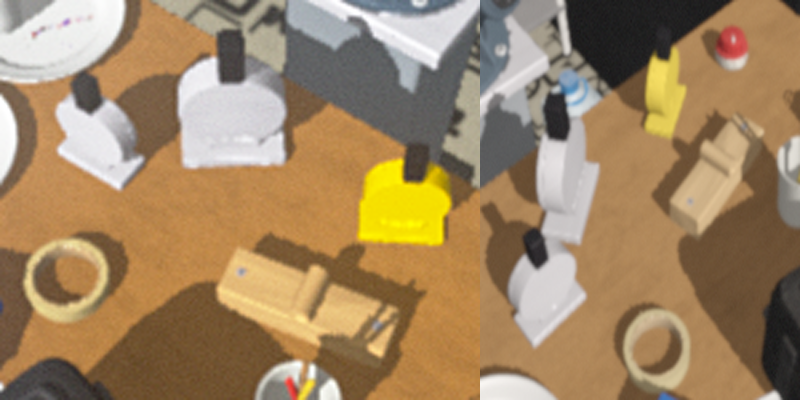

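The crop confirms the choice: the small white gauge's handle measures about 132 mm high (expected 138), and the large one's about 173. Next I look at the gauge and the stud from above with the wrist camera.

Run:
```python
from h import *
import json
# coarse yaw from scene foot corners
c=[onz("scene",p,z)[:2] for p,z in(((182.5,166),7),((205.8,179.4),7),((213.6,170),7))]
d=c[1]-c[0];print("foot pts",np.round(c,0).tolist(),"y-edge len",np.linalg.norm(d),"yaw",np.arctan2(-d[0],d[1]))
p=env.camera_params("wrist");To=R.from_rotvec(env.current_orientation());e=np.array(env.current_eef_pos())
off=To.inv().apply(p["position"]-e);Rc=To.inv()*R.from_rotvec(p["orientation"])
print("cam in tool",off,Rc.as_matrix().round(2).tolist(),p["mtx"][0][0])
down=R.from_euler("z",0)*R.from_euler("x",np.pi)
ax=(down*Rc).apply([0,0,1])
out=[]
for n,t in(("g",[539,-96,60]),("s",[565,231,50])):
    pos=np.array(t)-ax*340-down.apply(off)
    print(n,pos)
    env.goto(pos,down.as_rotvec());env.wait(.2)
    pp=env.camera_params("wrist");im=env.capture("wrist");cv2.imwrite(f"pics/w{n}.png",im[...,::-1]);out.append(im)
    json.dump({k:np.array(v).tolist() for k,v in pp.items()},open(f"w{n}.json","w"))
    print(proj("wrist",[t],pp), [(round(d["conf"],2),(np.array(d["extent"])*[512,384,512,384]).round(1).tolist()) for q in("angle_gauge","stud","rib_top") for d in env.find_in("wrist",q)])
cv2.imwrite("pics/wboth.png",cv2.resize(np.vstack(out)[...,::-1],None,fx=.78,fy=.78))
print(env.current_t())
```

```text
foot pts [[566.0, -144.0], [561.0, -47.0], [517.0, -50.0]] y-edge len 97.19874515953829 yaw 0.05452077829314807
cam in tool [ 7.60772431e+01  1.19213773e-01 -1.42954853e+02] [[0.0, -0.95, -0.3], [1.0, 0.0, -0.0], [0.0, -0.3, 0.95]] 282.38417334609983
g [563.9376974  -96.01817628 241.69259118]
[[252.34342069 192.18427529]] [(0.89, [0.0, 235.9, 61.3, 70.4]), (0.8, [84.8, 209.7, 133.3, 172.8]), (0.69, [211.5, 158.5, 83.2, 75.7]), (0.66, [0.0, 119.1, 87.0, 68.3]), (0.91, [0.6, 121.1, 87.5, 62.1])]
s [589.9376974  230.98182372 231.69259118]
[[252.86315585 192.33559699]] [(0.84, [451.4, 177.1, 59.2, 63.1]), (0.56, [198.1, 255.3, 77.2, 83.4]), (0.66, [165.4, 143.2, 166.5, 82.9]), (0.95, [168.3, 141.8, 168.8, 82.2])]
8.7
```

View pics/wg.png

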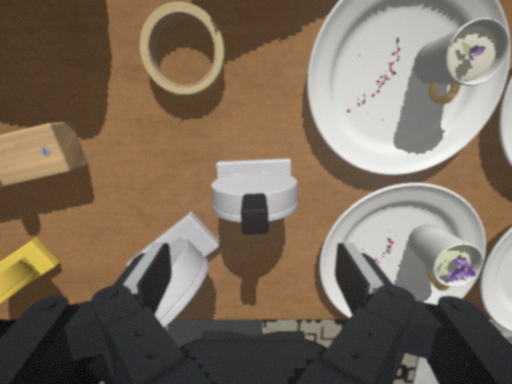

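View pics/ws.png

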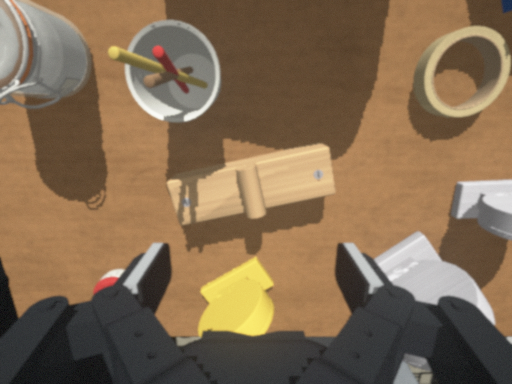

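The wrist pictures (up = +x, left = +y) show the small gauge upright: handle top near (254,225), foot back edge (216,161)–(291,160). The stud's top runs from (168,181) to (335,193), with the rib at (253,190). Next I fit model silhouettes to get the poses.

```bash
cat > fit.py <<'E'
from h import *
import json
from scipy.optimize import minimize
def box(cx,cy,z0,sx,sy,sz): return np.array([[cx+a*sx/2,cy+b*sy/2,z0+c*sz] for a in(-1,1) for b in(-1,1) for c in(0,1)],float)
t=np.linspace(0,2*np.pi,48,endpoint=False)
cyl=np.vstack([np.c_[np.full(48,s*15.5),50*np.cos(t),66+50*np.sin(t)] for s in(-1,1)])
G=[box(0,0,0,50,100,14),cyl,box(0,0,116,24,24,44)]
t2=np.linspace(0,np.pi,16)
S=[box(0,0,0,60,200,45),np.vstack([np.r_['1',np.full((16,1),s*30),12*np.cos(t2)[:,None],57+12*np.sin(t2)[:,None]] for s in(-1,1)]+[box(0,0,45,60,24,12)])]
def render(P,q,p,k=4):
    m=np.zeros((384*k,512*k),np.uint8);r=R.from_euler("z",q[2])
    for part in P:
        u=proj(None,r.apply(part)+[q[0],q[1],0],p)
        cv2.fillConvexPoly(m,cv2.convexHull(np.round((u+.5)*k*16-8).astype(np.int32)),255,shift=4)
    return cv2.resize(m,(512,384),interpolation=cv2.INTER_AREA)/255.
def fit(P,q0,obs):
    def cost(v):
        c=0;
        for p,m in obs:
            s=render(P,[q0[0]+v[0]*10,q0[1]+v[1]*10,q0[2]+v[2]*.1],p);c+=1-np.minimum(s,m).sum()/np.maximum(s,m).sum()
        return c/len(obs)
    r=minimize(cost,[0,0,0],method="Nelder-Mead",options=dict(initial_simplex=[[0,0,0],[1,0,0],[0,1,0],[0,0,1]],xatol=.003,fatol=1e-4))
    return np.array(q0)+r.x*[10,10,.1],r.fun
E
python3 - <<'E'
from fit import *
W={n:json.load(open(f"w{n}.json")) for n in "gs"}
og,os_={},{}
os_["wrist"]=(W["s"],max(env.trace("wrist","stud"),key=lambda d:d["conf"])["pixels"].astype(float))
for c in("scene","side"):
    env.capture(c);p=env.camera_params(c)
    r=env.trace(c,"stud"); 
    if r: os_[c]=(p,r[0]["pixels"].astype(float))
    tgt=proj(c,[[540,-96,66]])[0]
    r=env.trace(c,"angle_gauge")
    if r:
        m=min(r,key=lambda d:np.linalg.norm(np.array(np.nonzero(d["pixels"]))[::-1].mean(1)-tgt))["pixels"];og[c]=(p,m.astype(float))
im=cv2.imread("pics/wg.png");hsv=cv2.cvtColor(im,cv2.COLOR_BGR2HSV)
m=((hsv[...,1]<60)&(hsv[...,2]>110)).astype(np.uint8);n,l=cv2.connectedComponents(m);w=l==l[185,232]
dk=np.zeros_like(w);dk[185:240,235:275]=hsv[185:240,235:275,2]<50
w|=dk; ys,xs=np.nonzero(w);print("gauge mask",xs.min(),xs.max(),ys.min(),ys.max(),w.sum())
og["wrist"]=(W["g"],cv2.morphologyEx(w.astype(np.uint8),cv2.MORPH_CLOSE,np.ones((3,3))).astype(float))
for n,P,q0,o in(("g",G,[540,-96,0.0],og),("s",S,[565,231,-.2],os_)):
    for k in o: print(n,k,*fit(P,q0,[o[k]]))
    q,f=fit(P,q0,list(o.values()));print(n,"ALL",q,f)
    json.dump(q.tolist(),open(n+".json","w"))
    img=cv2.imread(f"pics/w{n}.png");s=(render(P,q if 0 else fit(P,q0,[o["wrist"]])[0],W[n])>.5).astype(np.uint8)
    big=cv2.resize(img,None,fx=3,fy=3,interpolation=2);cn,_=cv2.findContours(cv2.resize(s,None,fx=3,fy=3,interpolation=0),0,2);cv2.drawContours(big,cn,-1,(0,0,255),1)
    cv2.imwrite(f"pics/ov{n}.png",big[390:750,460:1060])
cv2.imwrite("pics/ov.png",cv2.resize(np.vstack([cv2.imread("pics/ovg.png"),cv2.imread("pics/ovs.png")]),None,fx=.83,fy=.83))
E
```

```text
gauge mask 211 297 158 232 4354
g scene [ 5.41887324e+02 -9.65565135e+01  1.82317000e-02] 0.0632286690001107
g side [ 5.41385590e+02 -9.77983646e+01  6.03336075e-02] 0.05339924603148838
g wrist [ 5.42493016e+02 -9.78070923e+01  4.66852732e-02] 0.19117319642624886
g ALL [ 5.42030549e+02 -9.76288480e+01  4.13015715e-02] 0.105381825439627
s wrist [5.68814742e+02 2.33711087e+02 2.22298768e-01] 0.03281212471519224
s scene [5.69680799e+02 2.34167676e+02 2.14448981e-01] 0.03794483578812535
s side [5.67807994e+02 2.34292890e+02 2.32916928e-01] 0.0611112766147599
s ALL [5.69062627e+02 2.33853455e+02 2.24509955e-01] 0.04681016538644959
```

View pics/ov.png

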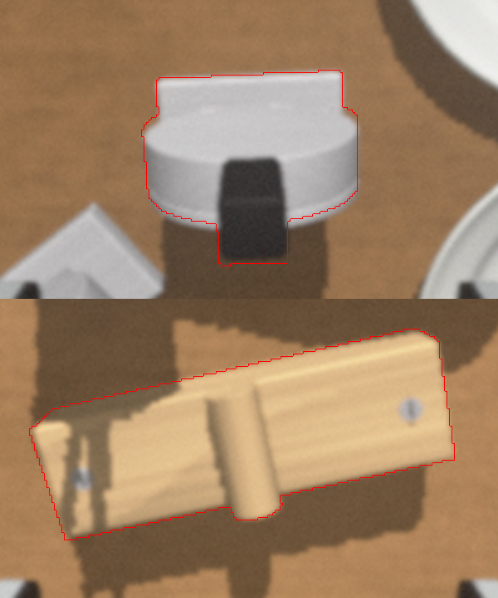

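The fits agree to about 1–2 mm: gauge at (542, -97.7) with yaw 0.045, stud at (569, 234) with yaw 0.222. Before grasping I read the mark from the dial's front with the wrist camera, since the tool has to point the other way when gripping.

Run:
```python
from fit import *
g=np.array([542.1,-97.6,.045]);Rg=R.from_euler("z",g[2])
off=np.array([76.077,.119,-142.955])
tgt=Rg.apply([-15.5,0,50])+[g[0],g[1],0]
a=np.arctan2(.3,.95)
def pose(el,dist):
    # half-turned tool, pitched so that the camera looks at elevation -el
    base=R.from_euler("z",g[2]+np.pi)*R.from_euler("x",np.pi)
    va=np.array([-.2955,0,.9553]) # view axis in tool
    best=min((base*R.from_euler("y",b) for b in np.linspace(-1.2,1.2,481)),key=lambda T:np.linalg.norm(T.apply(va)-Rg.apply([np.cos(el),0,-np.sin(el)])))
    return tgt-best.apply(va)*dist-best.apply(off),best
for el,dist in((.75,250),(.75,265),(.9,250)):
    P,T=pose(el,dist);q=env.ik(P,T.as_rotvec());print(el,dist,P.round(0),T.apply([0,0,1]).round(2),q is not None)
    if q is not None:break
H=R.from_euler("z",g[2]+np.pi)*R.from_euler("x",np.pi)
w=[560,-60,320]
print(env.ik(w,H.as_rotvec()))
env.goto(w,H.as_rotvec());env.goto(P,T.as_rotvec());env.wait(.3)
pp=env.camera_params("wrist");im=env.capture("wrist");json.dump({k:np.array(v).tolist() for k,v in pp.items()},open("wm.json","w"))
cv2.imwrite("pics/wm.png",im[...,::-1])
for q in("mark_point","pointer_tip","mark","pointer"):print(q,[(round(d["conf"],2),(np.array(d["extent"])*[512,384,512,384]).round(1).tolist()) for d in env.find_in("wrist",q)])
# rectify the dial face: 8 px/mm, y to left, z up
c=np.array([[50,16],[-50,16],[-50,116],[50,116]],float)
def rect(yz):return Rg.apply(np.c_[np.full(len(yz),-15.5),yz])+[g[0],g[1],0]
u=proj(None,rect(c),pp).astype(np.float32)
M=cv2.getPerspectiveTransform(u,np.array([[0,590],[590,590],[590,0],[0,0]],np.float32))
r=cv2.warpPerspective(im[...,::-1],M,(590,590),flags=cv2.INTER_CUBIC);cv2.imwrite("pics/rect.png",r)
print(u.round(1).tolist(),env.current_t(),env.current_joint_positions())
```

```text
0.75 250 [ 481. -100.  134.] [ 0.5   0.02 -0.87] True
[-0.10673567  0.36225603  0.39042231  1.5989626   0.         -0.15173567]
mark_point [(0.68, [415.8, 33.9, 15.7, 25.4]), (0.38, [238.8, 160.9, 7.0, 10.6])]
pointer_tip [(0.68, [240.3, 172.7, 26.1, 38.2]), (0.67, [425.8, 52.3, 63.4, 57.4]), (0.37, [193.1, 145.7, 117.4, 191.5])]
mark [(0.79, [415.0, 36.0, 17.5, 20.7]), (0.58, [239.0, 160.5, 5.2, 15.7])]
pointer [(0.59, [424.4, 52.3, 62.4, 59.5]), (0.57, [243.8, 170.4, 19.4, 41.7])]
[[304.6000061035156, 165.39999389648438], [201.0, 165.3000030517578], [183.8000030517578, 257.3999938964844], [321.8999938964844, 257.3999938964844]] 13.25 [-0.32013784 -0.15126854 -0.82266152  0.40836338  0.17840108 -0.32034781]
```

View pics/rect.png

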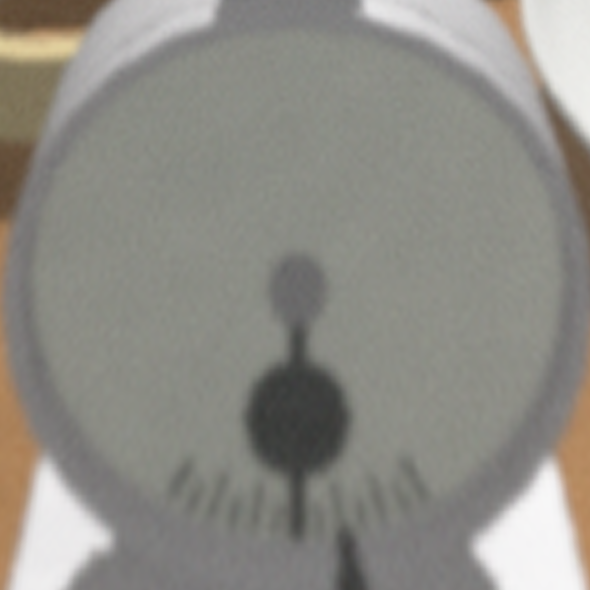

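The rectified dial shows the pointer's tip at (298,538) below the centre (298,290), and the mark's inner end at about (345,528), so the mark is about 0.19. In this half-turned wrist pose joint 6 is near 0, so I can grasp this way and keep the dial in view of the wrist camera throughout.

Run:
```python
from fit import *
g=[542.1,-97.6,.045];s=[568.9,233.9,.223]
H=lambda y:R.from_euler("z",y+np.pi)*R.from_euler("x",np.pi)
env.movel([468,-101,225]);env.goto([g[0],g[1],240],H(g[2]).as_rotvec())
print(env.movel([g[0],g[1],122],until_force=8,speed=120),env.current_eef_pos())
f0=np.array(env.current_force())
env.set_gripper(10,80);print("width",env.current_grip_width(),env.current_grip_force(),"f",f0.round(1),np.array(env.current_force()).round(1))
env.movel([g[0],g[1],228],speed=150);env.wait(.1)
print("lifted",env.current_grip_width(),np.array(env.current_force()).round(1))
env.goto([s[0],s[1],214],H(s[2]).as_rotvec());env.wait(.6)
pp=env.camera_params("wrist");im=env.capture("wrist");cv2.imwrite("pics/wh.png",im[...,::-1])
json.dump({k:np.array(v).tolist() for k,v in pp.items()},open("wh.json","w"))
print(env.current_eef_pos(),env.current_orientation(),H(s[2]).as_rotvec(),env.current_t(),np.array(env.current_force()).round(1))
e=np.array(env.current_eef_pos())
Rg=R.from_euler("z",s[2]);X=lambda x,y,z:Rg.apply([x,y,z])+e+[0,0,-122]
u=proj(None,np.array([X(-15.5,0,66),X(-15.5,0,24),X(-25,50,14),X(-25,-50,14)]),pp);print("expected centre,tip,foot corners",u.round(1).tolist())
b=cv2.resize(im[...,::-1],None,fx=4,fy=4,interpolation=cv2.INTER_CUBIC)
x,y=(u[0]*4).astype(int);cv2.imwrite("pics/whc.png",b[max(0,y-360):y+240,max(0,x-360):x+360])
print("crop origin",max(0,y-360)/4,max(0,x-360)/4)
```

```text
False [542.48758567 -97.68398472 122.77728463]
width 23.040128753300486 78.76508474349976 f [-1.  -1.1  0.5] [-0.9 -1.9  3.3]
lifted 23.16534253660132 [-0.9  0.1 -3.1]
[568.91885212 233.87941894 213.99979725] [-3.49501086e-01  3.12207222e+00 -1.90097911e-05] [ 3.49562221e-01 -3.12208434e+00 -1.91172530e-16] 19.5667 [ 0.6  0.3 -3.4]
expected centre,tip,foot corners [[252.8, 190.2], [252.7, 176.4], [308.2, 163.4], [197.3, 163.4]]
crop origin 100.0 162.75
```

View pics/whc.png

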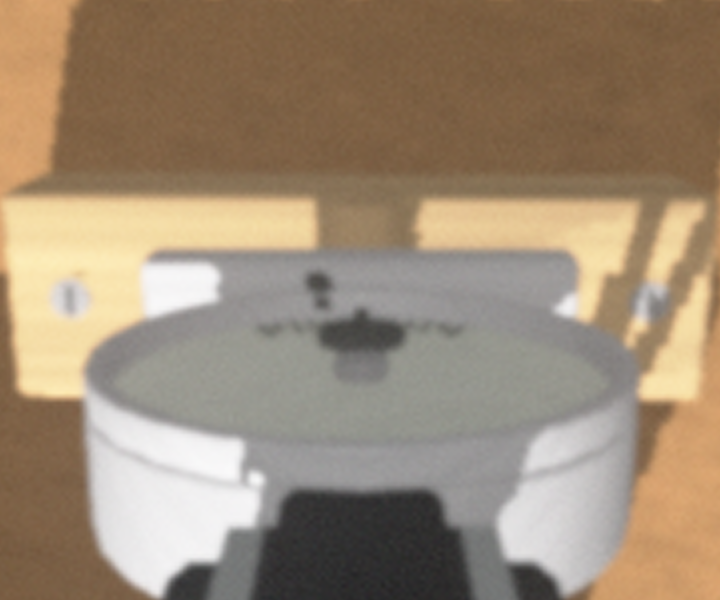

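The picture shows the gauge held straight and parallel to the stud. The pointer tip is at crop (362,312) and the mark at crop (320,292), to its left (-y). Next I set it down level and pause, then rock it over.

```bash
cat > rock.py <<'E'
from fit import *
s=[568.9,233.9,.223];Hs=R.from_euler("z",s[2]+np.pi)*R.from_euler("x",np.pi);Rs=R.from_euler("z",s[2])
h=122.6
def pose(th,zc):   # zc: TCP height when level in contact
    n=np.array([0,-np.sin(th),np.cos(th)]);t=np.array([0,np.cos(th),np.sin(th)])
    o=12*n+12*th*t+h*n-[0,0,12+h]
    return Rs.apply(o)+[s[0],s[1],zc],(Rs*R.from_euler("x",th)*Rs.inv()*Hs).as_rotvec()
fz=lambda:np.mean([env.current_force()[2] for _ in range(3)])+3.4
def look(name):
    pp=env.camera_params("wrist");im=env.capture("wrist");e=np.array(env.current_eef_pos());T=R.from_rotvec(env.current_orientation())
    cv2.imwrite(f"pics/{name}.png",cv2.resize(im[120:200,170:340,::-1],None,fx=4.5,fy=4.5,interpolation=cv2.INTER_CUBIC));return im
E
python3 - <<'E'
from rock import *
print(env.movel([s[0],s[1],196],speed=60))
hit=env.movel([s[0],s[1],184],speed=15,until_force=6);env.wait(.2)
zc=env.current_eef_pos()[2];print("hit",hit,zc,"F",fz(),np.array(env.current_force()).round(1),env.current_t())
if hit:
    d=0
    while fz()<8 and d<2: d+=.4;env.movel([s[0],s[1],zc-d],speed=10)
    print("press",d,fz(),env.current_eef_pos());env.wait(1.2)
    json.dump(zc-d,open("zc.json","w"))
    print("F",fz(),np.array(env.current_wrist_torque()).round(2),env.current_t());look("level")
E
```

```text
False
hit True 191.06249274922166 F 10.72405198635344 [-1.5  0.2  7.3] 20.6917
press 0 10.72405198635344 [569.13860088 233.99316706 191.06249275]
F 10.804658934559246 [-0.03  0.25  0.01] 21.8917
```

Run:
```python
from rock import *
zc=json.load(open("zc.json"))
for th in(.04,.08,.12,.16,.19):
    env.movel(*pose(th,zc),speed=25);F=fz();print(th,round(F,1),round(zc,2),np.array(env.current_force()).round(1))
    if F<9: zc-=.3
    elif F>18: zc+=.3
env.movel(*pose(th,zc),speed=10)
json.dump([th,zc],open("st.json","w"));env.wait(1.5)
rel=R.from_rotvec(env.current_orientation())*Hs.inv()
print("F",fz(),"lean",Rs.inv().apply(rel.as_rotvec()),np.array(env.current_eef_pos())-pose(th,zc)[0],env.current_t());look("rock1")
cv2.imwrite("pics/cmp.png",np.vstack([cv2.resize(cv2.imread(f"pics/{k}.png")[:280],(765,280)) for k in("level","rock1")]))
```

```text
0.04 3.7 191.06 [ 0.7 -2.1  0.3]
0.08 7.7 190.76 [ 0.1 -2.8  4.3]
0.12 12.1 190.46 [-1.5 -3.3  8.7]
0.16 12.2 190.46 [-0.7 -3.   8.8]
0.19 13.1 190.46 [-1.6 -4.5  9.7]
F 13.201607047855312 lean [ 0.18901876 -0.0010389   0.00039495] [0.25027187 0.15688106 0.66857816] 25.3917
```

View pics/cmp.png

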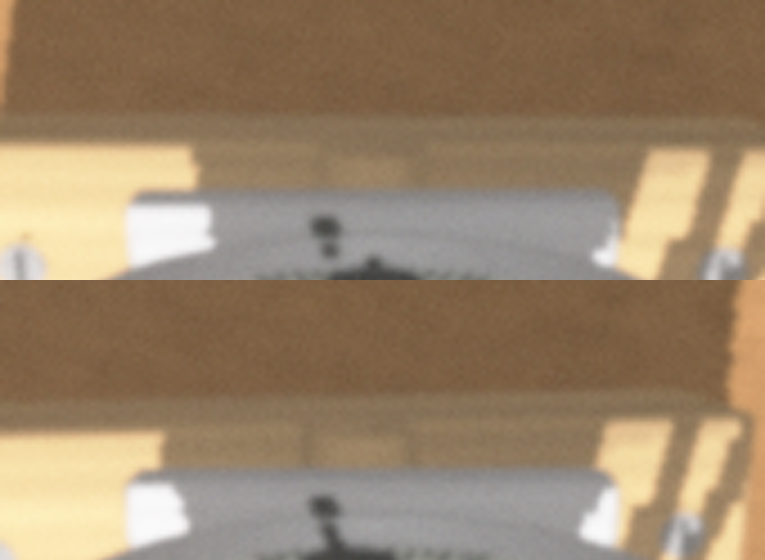

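The lower half shows the pointer (345,545)→(330,525) running into the mark at (325,507). Next, a finer check on averaged frames.

Run:
```python
from rock import *
im=np.mean([env.capture("wrist").astype(float) for _ in range(8)],0)
a=im[160:190,225:275].mean(2)
lv=cv2.resize(cv2.imread("pics/level.png").astype(np.float32),(170,80),interpolation=cv2.INTER_AREA)[40:70,55:105].mean(2)
np.savez("prof.npz",a=a)
for n,d in(("level",lv),("now",a)):
    print(n)
    for r in range(6,24):
        w=np.clip(90-d[r,8:32],0,None);w2=np.clip(np.median(d[r])-25-d[r,8:36],0,None)
        print(160+r,round(float((w2*np.arange(233,261)).sum()/max(w2.sum(),1e-6)),2),d[r,12:34].round().astype(int).tolist())
big=lambda d:cv2.resize(np.clip(d*1.3,0,255).astype(np.uint8),(750,290),interpolation=cv2.INTER_CUBIC)
cv2.imwrite("pics/fine.png",np.vstack([big(lv[5:24]),big(a[5:24])]))
print(env.current_t())
```

```text
level
166 0.0 [151, 151, 147, 147, 147, 148, 147, 148, 151, 151, 151, 152, 152, 151, 151, 150, 150, 150, 150, 149, 151, 149]
167 0.0 [151, 147, 142, 137, 134, 134, 135, 140, 148, 152, 152, 153, 152, 155, 154, 154, 155, 154, 153, 152, 153, 152]
168 241.71 [151, 143, 127, 114, 106, 105, 110, 122, 141, 150, 155, 154, 154, 155, 156, 154, 155, 155, 155, 155, 154, 155]
169 241.73 [150, 136, 113, 93, 82, 79, 86, 102, 127, 146, 152, 154, 155, 155, 157, 155, 155, 154, 155, 155, 155, 156]
170 241.9 [148, 135, 109, 85, 76, 75, 78, 91, 113, 139, 150, 153, 153, 154, 152, 155, 152, 152, 153, 154, 152, 152]
171 242.04 [146, 138, 115, 94, 83, 78, 82, 93, 113, 135, 144, 150, 150, 152, 150, 150, 148, 150, 151, 151, 150, 150]
172 242.18 [146, 141, 128, 113, 103, 97, 99, 106, 124, 140, 147, 151, 154, 154, 152, 153, 154, 154, 152, 153, 151, 151]
173 242.67 [150, 147, 143, 134, 122, 114, 111, 120, 136, 150, 154, 156, 159, 157, 158, 160, 159, 158, 157, 157, 158, 156]
174 242.77 [153, 152, 151, 142, 124, 107, 103, 115, 135, 151, 156, 160, 158, 159, 159, 161, 160, 161, 160, 159, 159, 158]
175 242.78 [152, 15
[... 2397 characters left out ...]
, 154, 155, 155, 156, 156, 156, 156, 155, 156]
178 244.02 [154, 154, 153, 149, 138, 113, 86, 77, 88, 110, 129, 138, 141, 142, 143, 145, 147, 149, 150, 147, 147, 150]
179 244.9 [148, 146, 141, 135, 126, 106, 84, 72, 75, 87, 102, 111, 113, 115, 118, 120, 126, 131, 130, 127, 133, 142]
180 246.8 [128, 124, 113, 104, 96, 86, 75, 71, 71, 73, 79, 83, 85, 86, 87, 90, 94, 98, 100, 100, 115, 132]
181 247.54 [105, 95, 85, 77, 75, 73, 70, 69, 69, 71, 70, 70, 70, 72, 72, 72, 72, 75, 76, 81, 98, 118]
182 247.44 [97, 80, 74, 71, 71, 70, 70, 70, 71, 70, 69, 70, 69, 69, 69, 70, 69, 70, 70, 74, 85, 107]
183 247.4 [97, 79, 74, 71, 72, 72, 71, 71, 70, 70, 70, 70, 71, 70, 71, 71, 70, 70, 71, 72, 83, 107]
25.8417
```

View pics/fine.png

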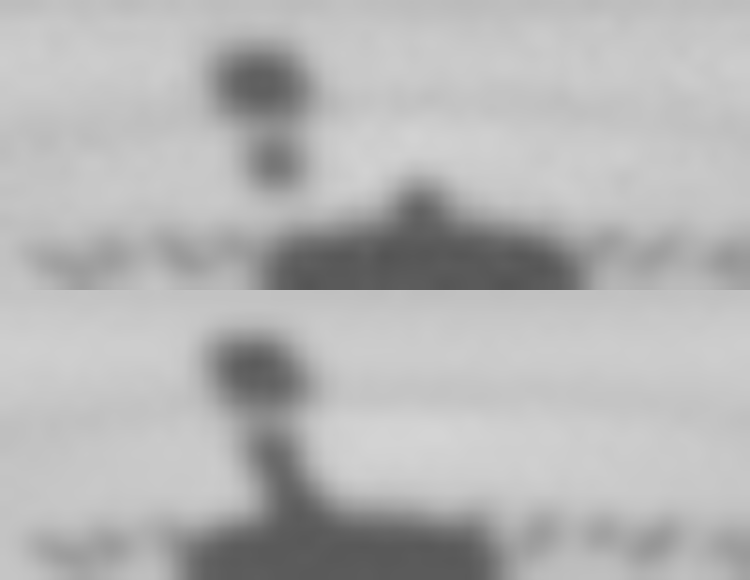

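Run:
```python
from fit import *
r=cv2.imread("pics/rect.png").astype(float).mean(2)
for y in range(490,590,6):
    o=[]
    for a,b in((270,326),(322,385)):
        d=r[y,a:b];w=np.clip(np.percentile(d,85)-12-d,0,None);o.append((round((w*np.arange(a,b)).sum()/max(w.sum(),1e-6),1),round(w.max())))
    x=o[1][0];print(y,o,"ang",round(np.arctan2(x-298,y-290),3))
im=cv2.imread("pics/wm.png").astype(float).mean(2)
print(im[148:176,234:262].round().astype(int).tolist().__str__().replace("],","],\n"))
```

```text
490 [(np.float64(296.7), 47), (np.float64(358.0), 6)] ang 0.291
496 [(np.float64(296.9), 45), (np.float64(366.9), 7)] ang 0.323
502 [(np.float64(296.8), 42), (np.float64(364.9), 6)] ang 0.306
508 [(np.float64(296.6), 34), (np.float64(358.1), 3)] ang 0.269
514 [(np.float64(296.9), 30), (np.float64(355.7), 3)] ang 0.252
520 [(np.float64(297.0), 31), (np.float64(343.1), 4)] ang 0.194
526 [(np.float64(296.7), 28), (np.float64(343.6), 14)] ang 0.191
532 [(np.float64(296.6), 25), (np.float64(344.3), 25)] ang 0.189
538 [(np.float64(296.9), 13), (np.float64(345.3), 33)] ang 0.188
544 [(np.float64(0.0), 0), (np.float64(346.4), 40)] ang 0.188
550 [(np.float64(0.0), 0), (np.float64(346.8), 45)] ang 0.186
556 [(np.float64(0.0), 0), (np.float64(348.0), 45)] ang 0.186
562 [(np.float64(0.0), 0), (np.float64(349.1), 47)] ang 0.186
568 [(np.float64(0.0), 0), (np.float64(349.6), 49)] ang 0.184
574 [(np.float64(0.0), 0), (np.float64(350.3), 50)] ang 0.182
580 [(np.float64(0.0), 0), (np.float64(350.7), 50)] ang 0.18
586 [(np.float64(0.0), 0), (np.float64(351.2), 51)] ang 0.178
[[84, 86, 84, 81, 86, 84, 
[... 3161 characters left out ...]
122],
 [124, 122, 124, 124, 124, 124, 124, 119, 96, 76, 77, 89, 112, 123, 121, 122, 126, 118, 111, 111, 120, 121, 122, 123, 124, 126, 127, 125],
 [123, 125, 126, 124, 127, 124, 123, 119, 108, 91, 84, 92, 116, 122, 117, 117, 119, 108, 90, 92, 105, 118, 122, 121, 130, 128, 122, 122],
 [124, 127, 122, 122, 126, 128, 119, 118, 116, 108, 97, 107, 118, 124, 114, 114, 116, 101, 80, 79, 101, 113, 113, 114, 124, 124, 117, 118],
 [128, 130, 124, 116, 123, 126, 120, 111, 122, 123, 113, 112, 121, 125, 114, 114, 116, 96, 75, 78, 98, 111, 112, 117, 128, 121, 108, 118],
 [124, 126, 123, 113, 117, 125, 119, 111, 121, 126, 120, 111, 119, 125, 119, 115, 114, 97, 77, 79, 97, 106, 113, 120, 124, 119, 110, 119]]
```

Both estimates put the mark at about 0.197: the front view gives 0.196 and the in-hand view about 0.20. The present lean is 0.189, so I add a small correction and check.

Run:
```python
from rock import *
th,zc=json.load(open("st.json"))
env.movel(*pose(.198,zc),speed=10);env.wait(2)
rel=R.from_rotvec(env.current_orientation())*Hs.inv()
print("F",fz(),"lean",Rs.inv().apply(rel.as_rotvec()),"grip",env.current_grip_width(),env.current_grip_force(),np.abs(env.current_qd()).max(),env.current_t())
im=np.mean([env.capture("wrist").astype(float) for _ in range(6)],0)
d=im[160:190,225:275].mean(2)
for r in range(12,20):
    w=np.clip(np.median(d[r])-25-d[r,8:36],0,None);print(160+r,round(float((w*np.arange(233,261)).sum()/w.sum()),2),d[r,14:26].round().astype(int).tolist())
# lean check from outside: best silhouette tilt in scene/side
import fit as F
for c in("scene","side"):
    env.capture(c);p=env.camera_params(c);rr=env.trace(c,"angle_gauge")
    e=np.array(env.current_eef_pos());T=Rs*R.from_euler("x",.197);o=e-T.apply([0,0,122.6]);tgt=proj(c,[o+T.apply([0,0,60])])[0]
    if not rr:continue
    m=min(rr,key=lambda q:np.linalg.norm(np.array(np.nonzero(q["pixels"]))[::-1].mean(1)-tgt))["pixels"]
    best=[]
    for a in np.arange(.1,.3,.01):
        P=[R.from_euler("x",a).apply(k-[0,0,122.6])+Rs.inv().apply(e) for k in F.G[:2]]
        s_=render(P,[0,0,s[2]],p)>.5;best.append(((s_&m).sum()/(s_|m).sum(),round(a,2)))
    print(c,max(best))
```

```text
F 13.251267504945469 lean [ 0.19701953 -0.00109877  0.00036952] grip 23.17081611569978 80.36478638648987 0.0024930513287400873 28.0917
172 242.06 [129, 111, 101, 96, 98, 109, 128, 143, 151, 153, 153, 154]
173 242.24 [143, 130, 118, 110, 112, 124, 142, 153, 158, 159, 160, 159]
174 242.47 [150, 137, 117, 103, 102, 119, 141, 155, 159, 161, 162, 162]
175 242.65 [152, 138, 114, 92, 85, 103, 134, 152, 157, 161, 160, 161]
176 242.92 [154, 144, 120, 92, 80, 95, 124, 147, 156, 158, 159, 159]
177 243.33 [155, 149, 128, 99, 81, 85, 111, 136, 151, 154, 154, 154]
178 243.77 [154, 147, 133, 108, 82, 78, 95, 119, 135, 139, 142, 140]
179 244.73 [140, 134, 122, 102, 82, 74, 80, 96, 108, 111, 113, 115]
scene (np.float64(0.0), np.float64(0.29))
side (np.float64(0.8886292834890965), np.float64(0.2))
```

```bash
python3 -c "
from cell import env
print(env.close_job(),env.current_t())"
```

```text
the job is handed in; nothing more can be done
the job is handed in; nothing more can be done
```

I handed the job in at about 28 s: the gauge was set level on the rib for over a second, then rocked to a lean of about 0.197 rad with the pointer on the mark (measured at about 0.197), and it is still gripped, bearing at about 13 N and at rest.

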